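# Reagent bottle into the box with a folding lid stay

## Robot

A 6-joint arm with a two-finger parallel gripper is mounted at the origin on a cart in front of the work surface, level with it; the furniture and walls round the work are solid. World frame = base frame: x ahead of the robot, y to its left, z up, the work surface at z = 0. Lengths are in mm, angles in rad, forces in N, time in s.
With the tool pointing down it reaches from about 400 to 925 mm from the base axis. Payload 12.5 kg.
Tool frame: the origin (TCP) lies midway between the tips of the shut fingers; the grasp point (between the pads) lies 19 mm behind it (env.tcp_to_grasp is the distance from the TCP to the grasp point, in mm); z points along the fingers, y is the line along which they close (so a half turn about z gives the same grasp; the last joint's range is limited). The gripper opens to 95 mm and grips with 3 to 60 N. Pads are 20 mm wide; open, the fingers measure 119 mm over their backs; the gripper's body (75 mm by 180 mm) begins 59 mm behind the grasp point.
Start: joints at [-1.385, 0.491, 1.559, -0, 1.092, -0.106], TCP at [179.821, -598.591, 214.661] pointing down, gripper open.
Joint ranges: [-3.1, 3.1], [-0.84, 2.19], [0.05, 2.79], [-1.13, 4.28], [0.06, 2.93], [-2.69, 2.69]. Speed limits (rad/s): [2.22, 2.22, 2.79, 3.14, 3.14, 3.14].

## Interface

Orientations are given as [roll, pitch, yaw] about the fixed x, y, z axes, in that order (R = Rz(yaw) Ry(pitch) Rx(roll)).
In Python, from cell import env gives the robot as it stands. The module is installed in compiled form; this text tells all that it offers.
- The arm moves only by the tool step_arm, never from a script. Its argument "plan" is a list that holds one entry, the list of rows, each a list of 5 numbers: the shift along the tool's x, y, z in mm, then the turn about the tool's z in degrees, then the opening, from -1 (shut) to 1 (fully open). A call has 1 to 8 rows; each row is the pose to reach, as a shift and turn from the pose commanded when the call began, along the tool's axes at that moment; what a row does not reach only later rows make up. A row lasts 1/12 s, in which the tool goes at most 41.7 mm and 7.16 degrees, less where a joint would pass 70% of its speed; a pose out of reach is approached as far as the arm can. A call with a gripper value outside its range is refused whole. The fingers move at their own pace and stop on an object; the grip force is fixed at half the most. Time passes only in rows, so rows that repeat a pose let the fingers close. It gives the time, the measured TCP pose, the force, the opening and the grip force at its end, in the units of the state.
- env.state(): the state, without advancing time (a new reading comes with each control period).
- env.read_camera(name): name is "scene" or "top" or "wrist"; returns the picture (420x560x3 uint8, blue, green, red); there is no depth.
- env.get_calibration(name): a dict with "K" (3x3 intrinsics, pixels), "extrinsics" (4x4, takes a point from world to camera coordinates). Camera axes: x right, y up, looking along -z (the intrinsics and any distortion apply to the point x, -y, -z); pixel columns grow to the right and rows downward; lengths in mm; the calibration is good to about 2 mm. A picture is of the moment at which its call begins: read the wrist's pose just before it. get_calibration takes no time and is no camera call; for the wrist camera it gives the pose at the moment of the call.
- env.job_done(): hands the job in; it is judged then, once.
The state is a dict: "t": time; "joints": joint angles; "qvel": joint speeds; "tau": joint torques, N m; "eef_pos": TCP position; "tcp_rot": TCP orientation; "ft_force": force on the tool from outside, world axes, zero at the start; "moment": the same for the moment, N m; "opening": opening from 0.0 (shut) to 1.0 (fully open); "grip_force": force on a finger pad.
Only numpy, scipy, OpenCV 4.12 (cv2) and the standard library are available. Lean on these libraries where they do the work, as an engineer would, in place of code of your own. Each camera call takes 0.05 s, during which the arm holds its last target. There are 200 camera calls.

## Task

Put the dropper bottle that stands on the table away in the grey reagent box: raise the lid by its bar until the folding stay on the box's right side locks and holds the lid up by itself, then stand the bottle upright in the empty left compartment without dropping it. Then fold the stay by its knee knob - the lid rises a little as the knee comes back over centre - and bring the lid down fully shut without letting it fall, leaving the other things where they are.

Things in the scene. Friction and masses are not known exactly. Their poses are not given: they have to be found in the camera images.
- reagent_box: Insulated box, grey, white lid, fixed on the table: 200 mm deep (x), 270 wide (y), rim 105 high, walls 14. Origin: centre of its underside; x points from its front (robot's side) to the hinge at the back, y left, z up. Floor 15 mm above the table; a partition 6 mm thick, 52 high, from front to back parts the empty left (+y) compartment, 172 x 140 mm, from the right one with another bottle.
- lid_hinge (a point): Middle of the lid's hinge line, on the box's back upper edge, 105 mm above the table; the line runs along the box's y axis. It does not move.
- lid_bar (a point): Middle of the round steel grab bar at the lid's front: 12 mm thick, 124 long, along the box's y, 44 mm in front of the box's front face, open above, below and behind, a 10 mm rod at each end. Lid shut: 118 mm above the table, 244 mm in front of the hinge line and 13 mm above it; it turns with the lid. Held between fingers in front and behind, it can turn while the gripper keeps its direction.
- knee_knob (a point): Middle of the black knob at the stay's knee: 14 mm thick, along the box's y, 38 mm long to grip and then a 19 mm end flange, outside the stay's flat bars on the box's right (-y) side, 34 mm out from the wall. It swings on an 88 mm circle about stay_pivot: in front of it, 36 mm higher, when the lid is shut; above and behind it when locked. The open lid is over it: come in leaning outwards.
- stay_pivot (a point): Centre of the knob's circle, fixed: the lower bar's pin on the box's right side, 35 mm above the table, 15 mm behind the box's middle, given as far out from the wall as knee_knob. Moving the knob from its locked place forward over the top of this circle (about 2 N) unlocks the stay and then carries the lid down; let go past the centre, the lid falls.
- lid (a joint): Lid angle, rad: 0 shut, grows as it opens. The stay, going straight, stops it at 1.31; on the locked stay it stands at about 1.27. Hinge line: along the box's y through lid_hinge. The lid weighs about 0.8 kg and falls shut unless the stay is locked.
- stay_knee (a joint): Angle of the stay's knee, rad: 0 folded (lid shut), 2.17 straight (lid highest), 2.47 on its stop past centre: locked. A light spring and its weight urge it to the lock, so when the lid has been raised until the stay stops it and is let go, it locks by itself.
- dropper_mid (a point): Middle (half-way up, 51 mm above its foot) of the dropper bottle to put away: brown glass, black rubber bulb on top; round body 33 mm wide, its straight side about 60 mm high, collar 24 mm wide to 77 mm, bulb to 102 mm, about 70 g. It stands on the table to the left of the box; z is its upward axis.
- empty_bay (a point): Centre of the floor of the box's empty left compartment, 15 mm above the table; axes as the box.
- boxed_dropper: The like dropper bottle already standing in the box's right compartment; leave it.
- label_roll: Roll of labels, 79 mm wide, 30 mm high, on the table to the left; leave it.
- tape_roll: Roll of tape, 92 mm wide, 48 mm high, on the table at the back left; leave it.
- pen: White marker pen with a black cap, 135 mm long, 16 mm high, lying in front of the box to the left; leave it.
- forceps: Steel forceps, 132 mm long, 10 mm high, lying to the right of the box; leave them.
Not all that is in view belongs to the job. Of the things that look like the part that bears dropper_mid, the middle-sized one is meant.

How it is judged:
By the outcome, as a careful person would: the job done as asked, in the order asked, and still so for the second after the job is handed in, with the robot touching nothing.
It also fails if it takes over 67 s, if anything falls off the work surface, if the arm or the gripper's body presses on something with over 40 N, if the wrist force passes 120 N, or if a joint passes its speed limit or range.

## Working session

There is one attempt and no reset: what is moved stays moved. The work goes in short steps, Python scripts to look and compute and a tool call to move; the robot and the scene stay as the last step left them, time stands still between calls to the robot, and variables do not carry over. Pictures are saved under pics/ and viewed, at most 11 in all, crops included, and the job is handed in when it is done.

Besides the shell and the picture viewer there is one more tool, called after "Request:" as a command line: name --argument value ..., lists and objects as JSON in quotes. step_arm: Moves the arm, as the interface text tells. Its arguments: {"type":"object","properties":{"plan":{"type":"array"}},"required":["plan"]}

```bash
mkdir -p pics; python3 - <<'E'
from cell import env
import cv2,numpy as np
for n in("scene","top"):
    cv2.imwrite(f"pics/{n}0.png",env.read_camera(n))
    c=env.get_calibration(n);print(n,{k:np.round(v,3).tolist() if not isinstance(v,str) else v for k,v in c.items()})
print(env.state(),env.tcp_to_grasp)
E
```

```text
scene {'K': [[524.81, 0.0, 281.598], [0.0, 524.81, 204.117], [0.0, 0.0, 1.0]], 'extrinsics': [[0.306, 0.952, -0.021, -255.809], [-0.611, 0.213, 0.762, 226.23], [0.73, -0.221, 0.647, -1841.941], [0.0, 0.0, 0.0, 1.0]]}
top {'K': [[395.728, 0.0, 278.154], [0.0, 395.728, 209.53], [0.0, 0.0, 1.0]], 'extrinsics': [[-0.012, -1.0, -0.001, 93.858], [0.972, -0.012, 0.235, -576.55], [-0.235, 0.001, 0.972, -1289.692], [0.0, 0.0, 0.0, 1.0]]}
{'t': 0.1, 'joints': array([-1.38456780e+00,  4.91507132e-01,  1.55939541e+00,  3.42954952e-05,
        1.09167384e+00, -1.05588377e-01]), 'qvel': array([ 1.32119901e-03,  1.97117639e-04, -3.84612309e-03, -3.93022436e-04,
        6.47265595e-04, -8.68096391e-05]), 'tau': array([ 2.51531550e-03, -6.13621187e+01, -2.58605039e+01,  6.93296408e-02,
        4.70632408e-02, -6.12474150e-05]), 'eef_pos': array([ 179.80555546, -598.35803158,  214.11292256]), 'tcp_rot': array([-3.14061761e+00, -1.33925986e-04,  2.91801014e-01]), 'ft_force': array([-0.35409084,  0.03485749, -0.3593137 ]), 'moment': array([-0.02885438, -0.00514446, -0.02419088]), 'grip_force': 0.0, 'opening': 0.9999815527672656} 18.8
```

View pics/scene0.png

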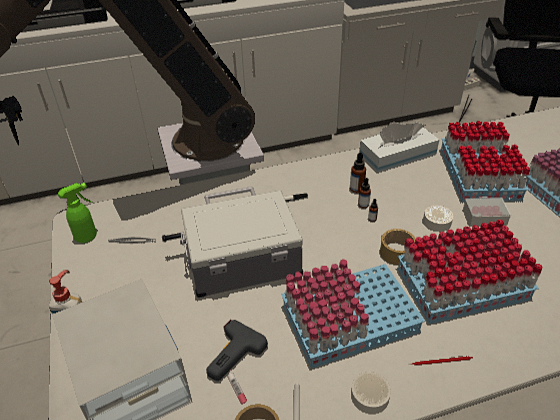

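View pics/top0.png

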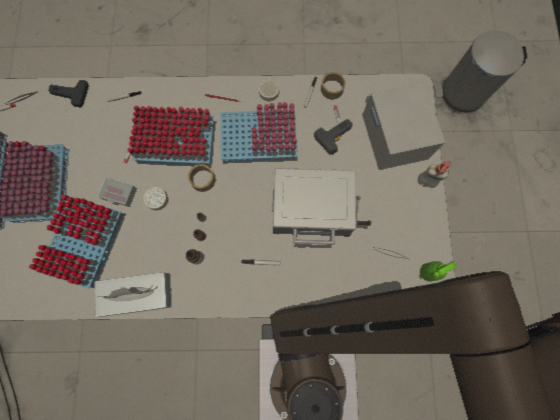

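Bottle candidates in the top view are (201,217) small, (200,235) middle and (194,257) large. In the scene view they are (373,210), (364,193) and (358,174). The middle-sized one is the target. I'll enlarge to confirm this and to read off the box features.

```bash
cat >h.py <<'E'
from cell import env
import numpy as np
def cal(n):
    c=env.get_calibration(n);return np.array(c["K"]),np.array(c["extrinsics"])
def ray(n,u,v,c=None):
    K,E=c or cal(n);R=E[:3,:3];t=E[:3,3]
    d=np.linalg.inv(K)@[u,v,1];d=R.T@(d*[1,-1,-1]);return -R.T@t,d/np.linalg.norm(d)
def onz(n,u,v,z,c=None):
    o,d=ray(n,u,v,c);return o+d*(z-o[2])/d[2]
def two(a,b):
    A=[];B=[]
    for o,d in(a,b):
        P=np.eye(3)-np.outer(d,d);A.append(P);B.append(P@o)
    return np.linalg.lstsq(np.vstack(A),np.hstack(B),rcond=None)[0]
def proj(n,p,c=None):
    K,E=c or cal(n);q=E[:3,:3]@p+E[:3,3];q=K@(q*[1,-1,-1]);return q[:2]/q[2]
E
python3 - <<'E'
import cv2,numpy as np
t=cv2.imread("pics/top0.png");s=cv2.imread("pics/scene0.png")
def c(i,x,y,w,h,k):return cv2.resize(i[y:y+h,x:x+w],None,fx=k,fy=k,interpolation=cv2.INTER_CUBIC)
a=np.zeros((600,800,3),np.uint8)
a[:340,:460]=c(t,265,163,115,85,4)
a[:340,470:790]=c(t,165,195,80,85,4)
a[350:600,:464]=c(s,160,180,232,125,2) 
a[350:590,480:720]=c(s,340,150,60,60,4)
cv2.imwrite("pics/c1.png",a)
E
```

```text
(no output)
```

View pics/c1.png

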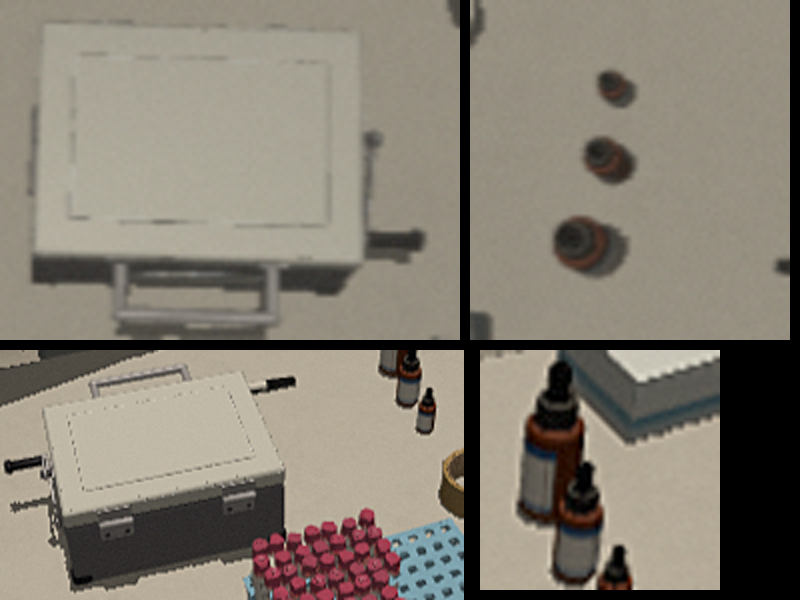

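The crop confirms it: in line from the robot outwards stand a large, a middle and a small bottle. The target's bulb is at top (197.5,233.2) and scene (366.5,179). The bar ends are at top (294.3,242.5) and (333.8,242.7), and the knob is at about (364.5,223).

```bash
python3 - <<'E'
from h import *
np.set_printoptions(precision=1,suppress=True)
p=lambda *a:print(*a)
p("bar",onz("top",294.3,242.5,118),onz("top",333.8,242.7,118))
for z in(105,120,130):
  p("lid",z,[onz("top",*q,z)[:2] for q in((275.5,168.5),(355,170.5),(355.5,228.5),(273.75,226.75))])
p("knob ends z71",onz("top",358,223,71),onz("top",370.5,223,71))
p("flange two",two(ray("top",370,223),ray("scene",160+9/2,180+116/2)))
p("bulb top",two(ray("top",197.0,232.8),ray("scene",366.5,178.7)),onz("top",197.3,233,102))
p("foot", onz("scene",364.3,207,0))
p("big bulb",two(ray("top",165+104/4,195+236/4),ray("scene",340+80/4,150+14/4)))
p("small bulb",two(ray("top",165+136/4,195+83/4),ray("scene",340+138/4,150+198/4)))
# box bottom back corner in scene
p("backleft foot",onz("scene",160+285/2,180+195/2,0),"backright foot",onz("scene",160+77/2,180+235/2,0))
p("lidcorners two", two(ray("top",275.5,168.5),ray("scene",160+284/2,180+117/2)),two(ray("top",355,170.5),ray("scene",160+64/2,180+165/2)))
p("bar two",two(ray("top",294.3,242.5),ray("scene",160+186/2,180+19/2)),two(ray("top",333.8,242.7),ray("scene",160+93/2,180+35/2)))
E
```

```text
bar [455.2  35.9 118. ] [453. -92. 118.]
lid 105 [array([713.6,  94.3]), array([ 703. , -177.5]), array([ 501.4, -167.5]), array([510.5, 102.2])]
lid 120 [array([708.3,  94.2]), array([ 697.8, -174.4]), array([ 498.5, -164.5]), array([507.6, 102. ])]
lid 130 [array([704.7,  94.2]), array([ 694.3, -172.3]), array([ 496.6, -162.5]), array([505.6, 101.9])]
knob ends z71 [ 526.7 -183.9   71. ] [ 526.2 -226.4   71. ]
flange two [ 526.4 -221.6   71.9]
bulb top [496.7 361.3  94.3] [493.2 354.7 102. ]
foot [510.2 361.1   0. ]
big bulb [421.9 371.2 130. ]
small bulb [560.2 360.5  67.7]
backleft foot [711.3  96.    0. ] backright foot [ 689.8 -169.8    0. ]
lidcorners two [704.2  95.3 132.3] [ 694.3 -170.9  130.6]
bar two [456.9  38.4 111.3] [453.8 -90.1 115.6]
```

Request:
step_arm --plan '[[[0, 0, -40, 0, 1], [0, 0, -80, 0, 1], [0, 0, -120, 0, 1], [25, -28, -120, -7, 1], [50, -55, -120, -14, 1], [75, -82, -120, -21, 1], [100, -109, -120, -28, 1], [125, -137, -120, -35, 1]]]'

```text
t: 0.77
eef_pos: [260.4, -429.7, 334.4]
tcp_rot: [-3.141, -0.0, 0.908]
ft_force: [0.5, -0.1, -0.1]
opening: 0.998
grip_force: 0.0
```

Request:
step_arm --plan '[[[38, -10, 3, -4, 1], [76, -19, 6, -8, 1], [114, -29, 9, -12, 1], [152, -38, 12, -16, 1], [190, -48, 15, -20, 1], [228, -58, 18, -24, 1], [266, -67, 21, -28, 1], [304, -77, 24, -32, 1]]]'

```text
t: 1.43
eef_pos: [388.2, -143.2, 310.5]
tcp_rot: [3.141, 0.0, 1.464]
ft_force: [0.8, -1.3, -0.1]
opening: 0.999
grip_force: 0.0
```

```bash
python3 - <<'E'
from h import *
import cv2
s=env.state();print(s["t"],s["eef_pos"],s["tcp_rot"],s["joints"])
cv2.imwrite("pics/w1.png",env.read_camera("wrist"))
K,E=cal("wrist");print(K,-E[:3,:3].T@E[:3,3],E[:3,:3])
E
```

```text
1.4333 [ 388.23974428 -143.21473021  310.52172557] [3.14141885e+00 1.68018136e-04 1.46434498e+00] [-5.13271338e-01  7.92213815e-02  1.89025744e+00 -9.28208938e-05
  1.17188773e+00 -4.06783966e-01]
[[375.19619671   0.         276.6516394 ]
 [  0.         375.19619671 207.19796248]
 [  0.           0.           1.        ]] [396.46260117 -70.3802512  480.61854129] [[ 9.95256504e-01 -9.72845004e-02 -4.65702953e-04]
 [ 9.41645602e-02  9.64519076e-01 -2.46649525e-01]
 [ 2.44443552e-02  2.45435691e-01  9.69104636e-01]]
```

View pics/w1.png

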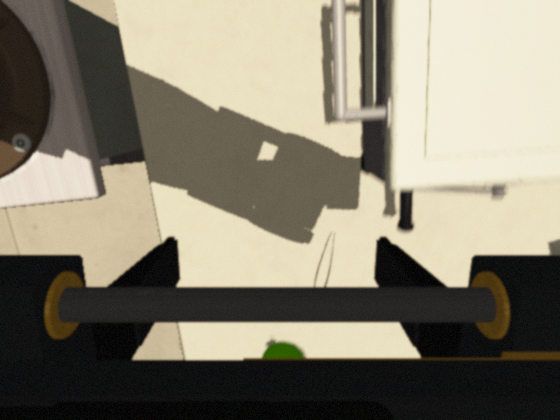

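The wrist view shows the bar's right part along column 340 (near end at row ~118), the knob at (405,190–230) with its flange at row 226, and the lid's front right corner at (398,188).

```bash
python3 - <<'E'
from h import *
np.set_printoptions(precision=1,suppress=True)
w=lambda u,v,z:onz("wrist",u,v,z)
print("bar",w(339.5,5,118),w(340.5,110,118),"end",w(340,119,118))
print("knob",w(405,192,71),w(405.5,226,71))
print("knob two",two(ray("wrist",405,227),ray("top",370,223)))
print("lid corner",w(398,188,130),w(398,188,105),"lid right edge far",w(545,178,130),"edge mid",w(398,20,130))
E
```

```text
bar [460.   14.5 118. ] [455.9 -74.6 118. ] end [455.  -82.8 118. ]
knob [ 530.2 -170.6   71. ] [ 530.3 -210.4   71. ]
knob two [ 537.4 -228.6   35.2]
lid corner [ 504.4 -151.6  130. ] [ 512.1 -157.4  105. ] lid right edge far [ 642.8 -155.5  130. ] edge mid [507.   -4.8 130. ]
```

Request:
step_arm --plan '[[[30, 14, 4, -2, 1], [60, 28, 8, -4, 1], [89, 42, 10, -4.2, 1], [89, 42, 10, -4.2, 1], [89, 42, 10, -4.2, 1], [89, 42, 10, -4.2, 1]]]'

```text
t: 1.98
eef_pos: [439.2, -61.4, 300.4]
tcp_rot: [-3.141, 0.0, 1.535]
ft_force: [-0.4, -0.6, 0.2]
opening: 0.998
grip_force: 0.0
```

```bash
python3 - <<'E'
from h import *
import cv2
s=env.state();print(s["t"],s["eef_pos"],s["tcp_rot"])
cv2.imwrite("pics/w2.png",env.read_camera("wrist"))
K,E=cal("wrist");np.savez("w2.npz",K=K,E=E);print(-E[:3,:3].T@E[:3,3],E[:3,:3])
E
```

```text
1.9833 [439.22175429 -61.35312237 300.44461869] [-3.14099088e+00  1.80205004e-04  1.53506942e+00]
[441.75032992   6.656069   470.9584003 ] [[ 9.99342594e-01 -3.62457505e-02 -7.90841522e-04]
 [ 3.49090642e-02  9.67917621e-01 -2.48830940e-01]
 [ 9.78453359e-03  2.48639749e-01  9.68546611e-01]]
```

View pics/w2.png

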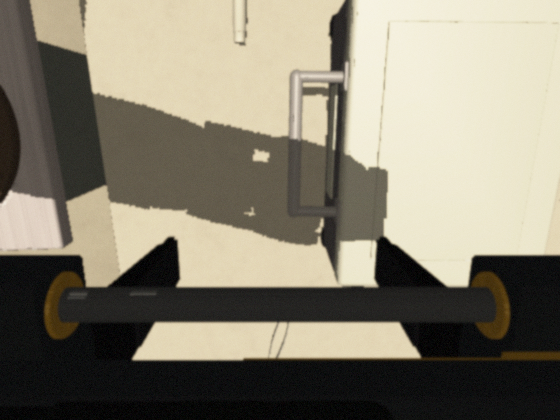

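The bar is now fully in view, from (297,71) to (295,216). The lid's front edge runs along columns 338–350.

```bash
python3 - <<'E'
from h import *
np.set_printoptions(precision=1,suppress=True)
f=np.load("w2.npz");c=(f["K"],f["E"])
a=onz("wrist",296.5,71,118,c);b=onz("wrist",294.7,216,118,c)
print("bar ends",a,b,(a+b)/2,np.linalg.norm(a-b),np.degrees(np.arctan2(a[0]-b[0],a[1]-b[1])))
print("bar two",two(ray("wrist",296.5,71,c),ray("top",294.3,242.5)),two(ray("wrist",294.7,216,c),ray("top",333.8,242.7)))
print("rt corner",onz("wrist",339,284,130,c), "tcp proj",proj("wrist",np.array([439.2,-61.4,300.4]),c))
E
```

```text
bar ends [460.3  40.3 118. ] [455.5 -93.5 118. ] [457.9 -26.6 118. ] 133.80634098895752 2.076104700741808
bar two [457.5  38.  120.3] [454.5 -93.2 115.5]
rt corner [ 497.2 -161.6  130. ] tcp proj [276.8 255.7]
```

Request:
step_arm --plan '[[[17, 8, 30, 0, -0.24], [34.5, 16, 60, 0, -0.24], [34.5, 16, 95, 0, -0.24], [34.5, 16, 130, 0, -0.24], [34.5, 16, 160, 0, -0.24], [34.5, 16, 185, 0, -0.24], [34.5, 16, 201, 0, -0.24], [34.5, 16, 201, 0, -0.24]]]'

```text
t: 2.7
eef_pos: [455.2, -28.3, 97.2]
tcp_rot: [-3.137, -0.001, 1.532]
ft_force: [0.1, 0.3, -0.2]
opening: 0.495
grip_force: 0.0
```

Request:
step_arm --plan '[[[0, 0, 0, 0, -1], [0, 0, 0, 0, -1], [0, 0, 0, 0, -1], [0, 0, 0, 0, -1], [0, 0, 0, 0, -1], [0, 0, 0, 0, -1]]]'

```text
t: 3.2
eef_pos: [456.9, -27.4, 100.3]
tcp_rot: [3.141, 0.0, 1.535]
ft_force: [-2.0, -1.5, 8.1]
opening: 0.118
grip_force: 30.0
```

```bash
python3 - <<'E'
import numpy as np
a=0.0532;r=244.35
f=lambda t:np.array([244-r*np.cos(a+t),-(r*np.sin(a+t)-13)])
for ts,b in(([.05,.12,.2,.29,.38,.47,.56,.65],0),([.74,.83,.92,1.0,1.08,1.15,1.20,1.24],.65),([1.27,1.29,1.305,1.32,1.32],1.24)):
    print([(f(t)-f(b)).round(1).tolist() for t in ts])
E
```

```text
[[1.0, -12.2], [3.3, -29.1], [7.4, -48.2], [13.9, -69.2], [22.2, -89.6], [32.3, -109.1], [44.2, -127.6], [57.6, -145.0]]
[[15.0, -16.1], [31.3, -30.8], [48.9, -44.0], [65.5, -54.3], [82.8, -63.3], [98.6, -70.0], [110.1, -74.1], [119.4, -77.0]]
[[7.1, -1.9], [11.8, -3.1], [15.4, -3.9], [19.0, -4.6], [19.0, -4.6]]
```

Request:
step_arm --plan '[[[0, 1, -12.2, 0, -1], [0, 3.3, -29.1, 0, -1], [0, 7.4, -48.2, 0, -1], [0, 13.9, -69.2, 0, -1], [0, 22.2, -89.6, 0, -1], [0, 32.3, -109.1, 0, -1], [0, 44.2, -127.6, 0, -1], [0, 57.6, -145, 0, -1]]]'

```text
t: 3.87
eef_pos: [511.7, -29.9, 245.5]
tcp_rot: [-3.135, 0.001, 1.535]
ft_force: [-10.7, -7.9, 0.7]
opening: 0.118
grip_force: 30.0
```

Request:
step_arm --plan '[[[0, 15, -16.1, 0, -1], [0, 31.3, -30.8, 0, -1], [0, 48.9, -44, 0, -1], [0, 65.5, -54.3, 0, -1], [0, 82.8, -63.3, 0, -1], [0, 98.6, -70, 0, -1], [0, 110.1, -74.1, 0, -1], [0, 119.4, -77, 0, -1]]]'

```text
t: 4.53
eef_pos: [634.0, -35.3, 324.6]
tcp_rot: [3.139, 0.003, 1.534]
ft_force: [-6.6, -8.3, 13.0]
opening: 0.116
grip_force: 30.0
```

Request:
step_arm --plan '[[[0, 7.1, -1.9, 0, -1], [0, 11.8, -3.1, 0, -1], [0, 15.4, -3.9, 0, -1], [0, 17, -4.2, 0, -1], [0, 17, -4.2, 0, -1]]]'

```text
t: 4.95
eef_pos: [650.5, -36.1, 328.2]
tcp_rot: [3.14, 0.003, 1.534]
ft_force: [-5.8, -9.5, 13.7]
opening: 0.119
grip_force: 30.0
```

Request:
step_arm --plan '[[[0, 2, -0.4, 0, -1], [0, 4, -0.8, 0, -1], [0, 4, -0.8, 0, -1], [0, 4, -0.8, 0, -1]]]'

```text
t: 5.28
eef_pos: [652.9, -36.2, 328.7]
tcp_rot: [-3.14, 0.004, 1.534]
ft_force: [-14.1, -9.4, 14.2]
opening: 0.116
grip_force: 30.0
```

```bash
python3 - <<'E'
from h import *
import cv2
s=cv2.resize(env.read_camera("scene")[60:320,130:390],None,fx=2,fy=2)
t=cv2.resize(env.read_camera("top")[150:260,260:400],None,fx=2,fy=2)
a=np.zeros((520,800,3),np.uint8);a[:,:520]=s;a[:220,520:800]=t;cv2.imwrite("pics/s2.png",a)
E
```

```text
(no output)
```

View pics/s2.png

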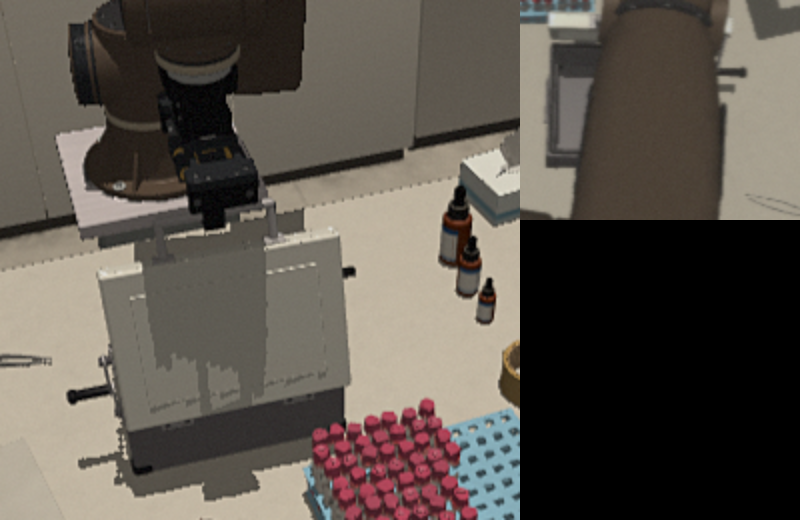

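The lid is fully raised against the stop, with the force up to 14 N. The knob flange is at scene (166,258) and top (371,186). Next I'll ease the lid back about 0.05 rad onto the stay and check that it holds.

Request:
step_arm --plan '[[[0, -3, 0.6, 0, -1], [0, -6, 1.3, 0, -1], [0, -9, 2, 0, -1], [0, -12, 2.8, 0, -1], [0, -12, 2.8, 0, -1], [0, -12, 2.8, 0, -1]]]'

```text
t: 5.88
eef_pos: [642.4, -35.7, 326.4]
tcp_rot: [3.139, 0.003, 1.534]
ft_force: [-5.4, -8.6, 13.5]
opening: 0.117
grip_force: 30.0
```

```bash
python3 - <<'E'
from h import *
k=two(ray("top",371,186),ray("scene",166.5,257.5));ex=np.array([.9993,-.0366]);ey=np.array([.0366,.9993])
d=k[:2]-[600.4,-32.8];print(k,d@ex,d@ey)
cv=__import__("cv2")
t=env.read_camera("top")[150:240,330:390];s=env.read_camera("scene")[200:290,150:230]
a=np.zeros((540,800,3),np.uint8);a[:540,:360]=cv.resize(t,None,fx=6,fy=6);a[:450,370:770]=cv.resize(s,None,fx=5,fy=5);cv.imwrite("pics/k1.png",a)
E
```

```text
[ 643.88178525 -224.71264436  115.78329049] 50.47535078569742 -190.18687217294507
```

View pics/k1.png

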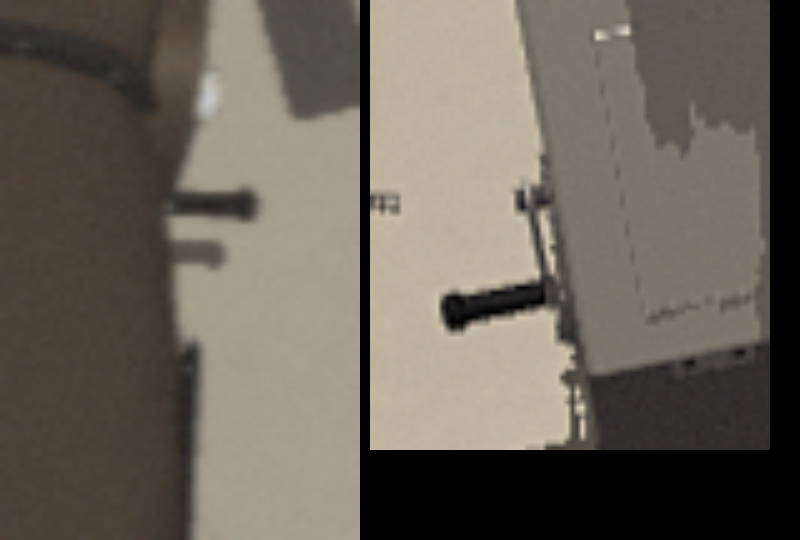

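```bash
python3 - <<'E'
from h import *
from scipy.optimize import brentq
k=two(ray("top",371.8,184),ray("scene",167,262.2));ex=np.array([.9993,-.0366]);ey=np.array([.0366,.9993])
d=k[:2]-[600.4,-32.8];print(k,d@ex,d@ey)
P=np.array([-15,35.]);H=np.array([100,105.]);l=88
K0=P+[-np.sqrt(l*l-36**2),36]
g=np.arctan2(*(P-K0)[::-1])+np.pi-2.17
A0=lambda L:K0+L*np.array([np.cos(g),np.sin(g)])
def rot(p,t):v=p-H;c,s=np.cos(-t),np.sin(-t);return H+[c*v[0]-s*v[1],s*v[0]+c*v[1]]
L=brentq(lambda L:np.linalg.norm(rot(A0(L),1.31)-P)-l-L,5,400);print("L2",L,A0(L))
for kn in(2.47,2.4,2.3,2.17,2,1.8,1.5,1,.5,0):
    D=np.sqrt(l*l+L*L-2*l*L*np.cos(np.pi-abs(2.17-kn)))
    t=brentq(lambda t:np.linalg.norm(rot(A0(L),t)-P)-D,-.02,1.35) if D<l+L-1e-6 else 1.31
    A=rot(A0(L),t);be=np.arccos(np.clip((l*l+D*D-L*L)/(2*l*D),-1,1))*np.sign(2.17-kn)
    an=np.arctan2(*(A-P)[::-1])+be;K=P+l*np.array([np.cos(an),np.sin(an)])
    print(kn,"theta %.3f"%t,"knob",K.round(1),"ang %.1f"%np.degrees(an),"A",A.round(1))
E
```

```text
[ 652.93455788 -227.61731716  109.72716693] 59.62809750130455 -192.75818022123386
L2 117.52138958378576 [  4.88212811 132.44046306]
2.47 theta 1.269 knob [45.7 98.7] ang 46.4 A [ 98. 204.]
2.4 theta 1.286 knob [ 43.5 100.7] ang 48.3 A [ 99.6 204. ]
2.3 theta 1.302 knob [ 40.1 103.6] ang 51.2 A [101.2 204. ]
2.17 theta 1.310 knob [ 35.1 107.4] ang 55.3 A [102. 204.]
2 theta 1.297 knob [ 27.4 112.1] ang 61.2 A [100.7 204. ]
1.8 theta 1.249 knob [ 16.8 117.1] ang 68.8 A [ 95.9 203.9]
1.5 theta 1.121 knob [ -2.2 122.1] ang 81.6 A [ 83.4 202.6]
1 theta 0.807 knob [-38.2 119.9] ang 105.3 A [ 54.  192.7]
0.5 theta 0.422 knob [-72.1 102. ] ang 130.4 A [ 24.5 169. ]
0 theta -0.000 knob [-95.3  71. ] ang 155.9 A [  4.9 132.4]
```

Kinematics from the given numbers put the locked knob at box (46,99) and the lid at 1.269, which fits the view. I'll test the lock with a small further push down.

Request:
step_arm --plan '[[[0, -2, 0.5, 0, -1], [0, -4, 1, 0, -1], [0, -4, 1, 0, -1], [0, -4, 1, 0, -1]]]'

```text
t: 6.32
eef_pos: [638.9, -35.5, 325.5]
tcp_rot: [3.137, 0.003, 1.534]
ft_force: [-2.3, -7.9, 14.4]
opening: 0.119
grip_force: 30.0
```

Request:
step_arm --plan '[[[0, -2, 0.5, 0, -1], [0, -4, 1, 0, -1], [0, -6, 1.5, 0, -1], [0, -6, 1.5, 0, -1], [0, -6, 1.5, 0, -1]]]'

```text
t: 6.73
eef_pos: [634.1, -35.3, 324.2]
tcp_rot: [3.134, 0.003, 1.534]
ft_force: [3.8, -8.0, 12.6]
opening: 0.117
grip_force: 30.0
```

```bash
cat >>h.py <<'E'
import cv2
def knob():
    o=[]
    for n,(x,y,w,h) in(("scene",(150,235,25,45)),("top",(364,170,14,25))):
        i=env.read_camera(n)[y:y+h,x:x+w].max(2);m=(i<45).astype(np.uint8) if n=="scene" else (i<75).astype(np.uint8)
        k,l,s,c=cv2.connectedComponentsWithStats(m)
        j=1+np.argmax(s[1:,4]);o.append((n,s[j]+[x,y,0,0,0],(c[j]+[x,y]).round(1)))
    return o
E
python3 - <<'E'
from h import *
for a in knob():print(a)
E
```

```text
('scene', array([165, 260,  10,   7,  53]), array([169. , 262.3]))
('top', array([364, 182,   8,   4,  27]), array([367.8, 183.2]))
```

The knob is in the same place as at the lock position, so the stay is locked. Releasing the bar and rising clear.

Request:
step_arm --plan '[[[0, 4, -1, 0, -1], [0, 4, -1, 0, -0.3], [0, 4, -1, 0, -0.1], [0, 4, -1, 0, -0.1], [0, 4, -1, 0, -0.1], [0, 4, -20, 0, -0.1], [0, 4, -45, 0, -0.1], [0, 4, -70, 0, -0.1]]]'

```text
t: 7.5
eef_pos: [636.3, -33.6, 391.5]
tcp_rot: [-3.139, -0.0, 1.535]
ft_force: [0.5, -0.2, 0.8]
opening: 0.446
grip_force: 0.0
```

```bash
python3 - <<'E'
from h import *
for a in knob():print(a)
s=env.state();print(s["t"],s["eef_pos"],s["tcp_rot"],s["ft_force"])
E
```

```text
('scene', array([165, 259,  10,   7,  52]), array([169.1, 261.7]))
('top', array([364, 182,   8,   4,  32]), array([367.5, 183.5]))
7.6 [637.20068535 -33.72036507 395.0999302 ] [3.13606866e+00 6.78902633e-04 1.53474043e+00] [-0.26070264 -0.31305954  0.36880864]
```

Request:
step_arm --plan '[[[20, -14, 0, 6, 0.3], [48, -31, 0, 13, 0.3], [77, -48, 0, 20, 0.3], [106, -65, 0, 27, 0.3], [138, -82, 5, 34, 0.3], [172, -100, 10, 41, 0.3], [206, -118, 15, 48, 0.3], [240, -136, 20, 54, 0.3]]]'

```text
t: 8.27
eef_pos: [508.1, 212.1, 370.3]
tcp_rot: [-3.141, 0.001, 0.586]
ft_force: [0.4, -0.3, 0.4]
opening: 0.65
grip_force: 0.0
```

Request:
step_arm --plan '[[[4, -34, 8, 7, 0.3], [7, -67, 16, 14, 0.3], [11, -100, 24, 21, 0.3], [15, -134, 32, 28, 0.3], [18, -167, 40, 34, 0.3], [18, -167, 40, 34, 0.3], [18, -167, 40, 34, 0.3], [18, -167, 40, 34, 0.3]]]'

```text
t: 8.93
eef_pos: [431.1, 359.3, 330.9]
tcp_rot: [3.141, 0.001, 0.001]
ft_force: [0.6, -0.4, -0.2]
opening: 0.648
grip_force: 0.0
```

```bash
python3 - <<'E'
from h import *
s=env.state();print(s["t"],s["eef_pos"],s["tcp_rot"])
i=env.read_camera("wrist");cv2.imwrite("pics/w3.png",i);c=cal("wrist");np.savez("w3.npz",K=c[0],E=c[1])
for p in((495,358,102),(420,370,130),(560,360,68)):print(proj("wrist",np.array(p),c))
E
```

```text
8.9333 [431.07588978 359.33339741 330.85364409] [3.14088872e+00 5.45586253e-04 1.01286227e-03]
[276.24659027 116.80720214]
[264.38640645 193.39406564]
[274.40567692  54.4213927 ]
```

View pics/w3.png

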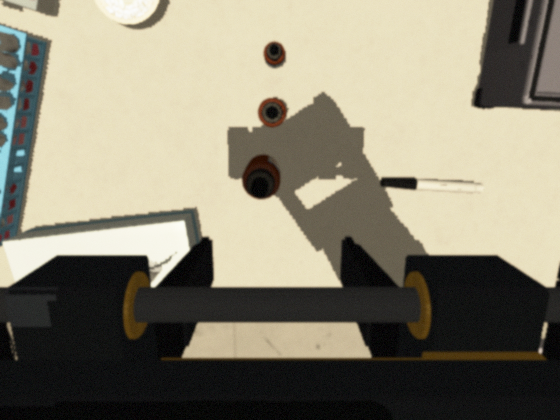

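The middle bottle's bulb is at (272,113). The large one is at (262,186) and the small one at (275,49), in line with it.

```bash
python3 - <<'E'
from h import *
np.set_printoptions(precision=1,suppress=True)
f=np.load("w3.npz");c=(f["K"],f["E"])
print("mid",onz("wrist",272,113,100,c),onz("wrist",272,112,50,c),two(ray("wrist",272,113,c),ray("top",197.2,232.9)),two(ray("wrist",272,113,c),ray("scene",366.5,180)))
print("big",onz("wrist",262,187,130,c),two(ray("wrist",262,187,c),ray("top",191,254)))
print("small",onz("wrist",275,49,68,c))
E
```

```text
mid [498.8 362.4 100. ] [499.7 363.   50. ] [499.1 362.3  69.1] [499.3 363.5  92.2]
big [426.6 372.4 130. ] [422.7 372.3 108.1]
small [565.5 359.4  68. ]
```

Request:
step_arm --plan '[[[30, -3, 0, 0, 0.3], [60, -3, 15, 0, 0.3], [68, -3, 50, 0, 0.3], [68, -3, 90, 0, 0.3], [68, -3, 130, 0, 0.3], [68, -3, 170, 0, 0.3], [68, -3, 205, 0, 0.3], [68, -3, 235, 0, 0.3]]]'

```text
t: 9.65
eef_pos: [499.5, 360.8, 94.0]
tcp_rot: [3.141, 0.001, -0.002]
ft_force: [0.6, 0.4, -0.3]
opening: 0.654
grip_force: 0.0
```

Request:
step_arm --plan '[[[0, 0, 25, 0, 0.3], [0, 0, 45, 0, 0.3], [0, 0, 60, 0, 0.3], [0, 0, 66, 0, 0.3], [0, 0, 66, 0, 0.3], [0, 0, 66, 0, 0.3]]]'

```text
t: 10.15
eef_pos: [499.9, 361.9, 30.9]
tcp_rot: [-3.141, -0.001, -0.002]
ft_force: [-0.2, -0.4, -0.0]
opening: 0.651
grip_force: 0.0
```

Request:
step_arm --plan '[[[0, 0, 0, 0, 0], [0, 0, 0, 0, -0.3], [0, 0, 0, 0, -0.6], [0, 0, 0, 0, -1], [0, 0, 0, 0, -1], [0, 0, 0, 0, -1]]]'

```text
t: 10.65
eef_pos: [499.2, 362.6, 30.6]
tcp_rot: [-3.141, -0.0, -0.001]
ft_force: [-0.3, 0.7, 2.2]
opening: 0.337
grip_force: 29.8
```

Request:
step_arm --plan '[[[0, 0, -15, 0, -1], [0, 0, -45, 0, -1], [0, 0, -80, 0, -1], [0, 0, -115, -6, -1], [0, 0, -150, -13, -1], [3, 15, -180, -20, -1], [6, 35, -200, -27, -1], [10, 60, -205, -34, -1]]]'

```text
t: 11.32
eef_pos: [509.7, 303.0, 239.0]
tcp_rot: [3.141, -0.005, 0.6]
ft_force: [0.5, -0.3, -1.4]
opening: 0.336
grip_force: 29.8
```

Request:
step_arm --plan '[[[-6, 13, 0, -7, -1], [-12, 26, 0, -14, -1], [-18, 39, 0, -21, -1], [-24.5, 52, 0, -28, -1], [-30.5, 64, 0, -35, -1], [-37, 77, 0, -42, -1], [-43, 90, 0, -49, -1], [-49, 103, 0, -56, -1]]]'

```text
t: 11.98
eef_pos: [525.8, 188.9, 235.2]
tcp_rot: [-3.141, 0.0, 1.576]
ft_force: [-0.5, -0.5, -1.3]
opening: 0.333
grip_force: 29.8
```

Request:
step_arm --plan '[[[-15, 2, 0, -7, -1], [-30, 4, 0, -14, -1], [-45, 6, 0, -21, -1], [-60, 8, 0, -28, -1], [-75, 10, 0, -35, -1], [-90, 12, 0, -42, -1], [-105, 14, 0, -49, -1], [-120, 16, 0, -56, -1]]]'

```text
t: 12.65
eef_pos: [541.6, 68.9, 235.3]
tcp_rot: [-3.141, -0.0, 2.553]
ft_force: [-0.2, -0.7, -0.8]
opening: 0.335
grip_force: 29.8
```

Request:
step_arm --plan '[[[-8, -7, 0, -7, -1], [-15, -14, 0, -14, -1], [-22, -21, 0, -21, -1], [-29, -28, 0, -28, -1], [-36, -34.5, 0, -32, -1], [-36, -34.5, 0, -32, -1], [-36, -34.5, 20, -32, -1], [-36, -34.5, 45, -32, -1]]]'

```text
t: 13.32
eef_pos: [552.9, 21.1, 191.3]
tcp_rot: [-3.141, 0.004, 3.102]
ft_force: [-0.3, -0.5, -1.5]
opening: 0.338
grip_force: 29.8
```

Request:
step_arm --plan '[[[0, 0, 25, 0, -1], [0, 0, 50, 0, -1], [0, 0, 75, 0, -1], [0, 0, 100, 0, -1], [0, 0, 120, 0, -1], [0, 0, 133, 0, -1], [0, 0, 138, 0, -1], [0, 0, 140, 0, -1]]]'

```text
t: 13.98
eef_pos: [551.9, 21.2, 49.6]
tcp_rot: [3.142, -0.001, 3.104]
ft_force: [-0.8, 0.1, -0.4]
opening: 0.338
grip_force: 29.8
```

```bash
python3 - <<'E'
from h import *
s=env.state();print(s["t"],s["eef_pos"],s["tcp_rot"],s["ft_force"])
E
```

```text
13.9833 [551.87227282  21.20744328  49.58871375] [ 3.14158982e+00 -1.46001456e-03  3.10362535e+00] [-0.82936914  0.06612494 -0.40165799]
```

Lower gently until contact.

Request:
step_arm --plan '[[[0, 0, 2, 0, -1], [0, 0, 3, 0, -1], [0, 0, 4, 0, -1], [0, 0, 4.7, 0, -1], [0, 0, 5.2, 0, -1], [0, 0, 5.2, 0, -1]]]'

```text
t: 14.48
eef_pos: [552.5, 20.8, 45.6]
tcp_rot: [-3.141, 0.001, 3.105]
ft_force: [-0.5, 0.1, 2.4]
opening: 0.336
grip_force: 29.8
```

Request:
step_arm --plan '[[[0, 0, 0, 0, -0.3], [0, 0, 0, 0, -0.1], [0, 0, 0, 0, 0.1], [0, 0, 0, 0, 0.1], [0, 0, 0, 0, 0.1], [0, 0, -10, 0, 0.1], [0, 0, -35, 0, 0.1], [0, 0, -65, 0, 0.1]]]'

```text
t: 15.15
eef_pos: [551.4, 20.9, 110.2]
tcp_rot: [3.142, -0.003, 3.105]
ft_force: [0.3, -0.1, 0.3]
opening: 0.548
grip_force: 0.0
```

Request:
step_arm --plan '[[[0, 0, -35, 0, 0.1], [0, 0, -70, 0, 0.1], [0, 0, -105, 0, 0.1], [0, 0, -140, 0, 0.1], [0, 0, -175, 0, 0.1], [0, 0, -190, 0, 0.1], [0, 0, -190, 0, 0.1], [0, 0, -190, 0, 0.1]]]'

```text
t: 15.82
eef_pos: [552.0, 20.9, 301.0]
tcp_rot: [-3.141, 0.002, 3.105]
ft_force: [-0.1, 0.0, -0.3]
opening: 0.548
grip_force: 0.0
```

```bash
python3 - <<'E'
from h import *
s=env.state();print(s["t"],s["eef_pos"],s["tcp_rot"],s["ft_force"],s["joints"])
w=env.read_camera("wrist");t=env.read_camera("top")[150:260,260:400];c=env.read_camera("scene")[150:300,140:320]
a=np.zeros((560,800,3),np.uint8);a[:315,:420]=cv2.resize(w,(420,315));a[:315,430:800]=cv2.resize(t,(370,315));a[320:560,:288]=cv2.resize(c,(288,240));cv2.imwrite("pics/p1.png",a)
for k in knob():print(k)
E
```

```text
15.8167 [551.99884256  20.90903494 301.03673061] [-3.14142630e+00  1.71121344e-03  3.10529779e+00] [-0.12480494  0.01129388 -0.25441103] [-8.16790026e-02  3.07322077e-01  1.61802119e+00 -9.44836409e-05
  1.21453239e+00 -1.61614745e+00]
('scene', array([165, 259,  10,   7,  52]), array([169.1, 261.7]))
('top', array([364, 182,   8,   4,  32]), array([367.5, 183.5]))
```

View pics/p1.png

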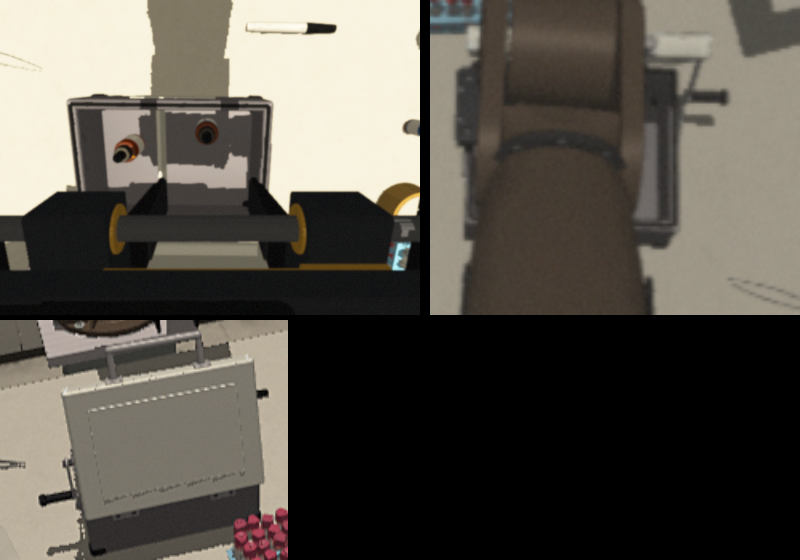

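The bottle stands upright in the left compartment (wrist view at ~(206,131)), the lid is held, and the knob is unchanged. I put the stay pivot at the wrong sign: it is 15 mm behind the middle, so x is +15. Recomputing the knob path.

```bash
cat >kin.py <<'E'
import numpy as np
from scipy.optimize import brentq
P=np.array([15,35.]);H=np.array([100,105.]);l=88
K0=P+[-np.sqrt(l*l-36**2),36]
g=np.arctan2(*(P-K0)[::-1])+np.pi-2.17
A0=lambda L:K0+L*np.array([np.cos(g),np.sin(g)])
def rot(p,t):v=p-H;c,s=np.cos(-t),np.sin(-t);return H+[c*v[0]-s*v[1],s*v[0]+c*v[1]]
L=brentq(lambda L:np.linalg.norm(rot(A0(L),1.31)-P)-l-L,5,400)
def knee(kn):
    D=np.sqrt(l*l+L*L-2*l*L*np.cos(np.pi-abs(2.17-kn)))
    t=brentq(lambda t:np.linalg.norm(rot(A0(L),t)-P)-D,-.02,1.31) if D<l+L-1e-6 else 1.31
    A=rot(A0(L),t);be=np.arccos(np.clip((l*l+D*D-L*L)/(2*l*D),-1,1))*np.sign(2.17-kn)
    an=np.arctan2(*(A-P)[::-1])+be
    return t,an,P+l*np.array([np.cos(an),np.sin(an)]),A
if __name__=="__main__":
    print("L2",L,A0(L))
    for kn in(2.47,2.3,2.17,2,1.8,1.5,1,.5,.2,0):
        t,an,K,A=knee(kn);print(kn,"theta %.3f"%t,"knob",K.round(1),"ang %.1f"%np.degrees(an),"A",A.round(1))
E
python3 kin.py
python3 - <<'E'
from h import *
for f in(71.,):
  pass
ex=np.array([.9993,-.0366]);ey=np.array([.0366,.9993])
for z in(112,118,121,124):
    for n,u,v in(("top",371.5,183.7),("scene",167,262.2)):
        d=onz(n,u,v,z)[:2]-[600.4,-32.8];print(z,n,d@ex,d@ey)
E
```

```text
L2 88.22406861585145 [  9.90751238 117.12375371]
2.47 theta 1.270 knob [ 61.9 109.4] ang 57.8 A [ 84.8 194.6]
2.3 theta 1.302 knob [ 56.6 112.6] ang 61.8 A [ 87.8 195.1]
2.17 theta 1.310 knob [ 51.7 115. ] ang 65.4 A [ 88.5 195.2]
2 theta 1.297 knob [ 44.3 118. ] ang 70.6 A [ 87.3 195. ]
1.8 theta 1.249 knob [ 34.1 120.9] ang 77.5 A [ 83.  194.3]
1.5 theta 1.122 knob [ 16.1 123. ] ang 89.3 A [ 71.8 191.4]
1 theta 0.808 knob [-16.8 117.1] ang 111.2 A [ 46.5 178.5]
0.5 theta 0.423 knob [-46.3  98.2] ang 134.1 A [ 22.8 153. ]
0.2 theta 0.173 knob [-59.2  82.2] ang 147.5 A [ 13.3 132.4]
0 theta -0.000 knob [-65.3  71. ] ang 155.9 A [  9.9 117.1]
112 top 59.718973512257925 -194.1215138969053
112 scene 62.82951448334234 -189.8593290811189
118 top 57.809650619239555 -192.69812507386675
118 scene 68.84195126631549 -189.5540267299979
121 top 56.8549891727306 -191.98643066234746
121 scene 71.84816965780202 -189.4013755544374
124 top 55.90032772622141 -191.2747362508282
124 scene 74.85438804928852 -189.2487243788769
```

The kinematics now match: the locked knob is at box (62,109) and I measured (60,110). I'll go round the front to the right side and turn to yaw 88°.

Request:
step_arm --plan '[[[5, -15, -10, 7, -0.1], [12, -35, -20, 14, -0.1], [18, -55, -29, 21, -0.1], [24, -75, -29, 28, -0.1], [30, -95, -29, 35, -0.1], [36, -115, -29, 42, -0.1], [40, -135, -29, 49, -0.1], [43, -155, -29, 56, -0.1]]]'

```text
t: 16.73
eef_pos: [503.0, -133.4, 328.5]
tcp_rot: [-3.141, -0.001, 2.122]
ft_force: [0.8, -0.6, -0.5]
opening: 0.449
grip_force: 0.0
```

Request:
step_arm --plan '[[[-21, 0, 15, 7, -0.1], [-42, 0, 35, 14, -0.1], [-63, 0, 55, 21, -0.1], [-84, 0, 75, 28, -0.1], [-105, 1, 95, 34, -0.1], [-105, 1, 100, 34, -0.1], [-105, 1, 100, 34, -0.1], [-105, 1, 100, 34, -0.1]]]'

```text
t: 17.4
eef_pos: [559.7, -220.6, 228.9]
tcp_rot: [-3.14, -0.001, 1.537]
ft_force: [0.0, 0.6, 0.1]
opening: 0.449
grip_force: 0.0
```

```bash
python3 - <<'E'
from h import *
s=env.state();print(s["t"],s["eef_pos"],s["tcp_rot"],s["ft_force"])
w=env.read_camera("wrist");cv2.imwrite("pics/w4.png",w);c=cal("wrist");np.savez("w4.npz",K=c[0],E=c[1])
O=np.array([600.4,-32.8]);ex=np.array([.9993,-.0366]);ey=np.array([.0366,.9993])
P=lambda x,y,z:np.array([*(O+x*ex+y*ey),z])
for p in((62,-150,109.4),(62,-188,109.4),(62,-193,109.4)):print(p,P(*p),proj("wrist",P(*p),c))
E
```

```text
17.4 [ 559.667889   -220.62488589  228.89888533] [-3.14043824e+00 -5.91202553e-04  1.53659188e+00] [0.00775681 0.60531606 0.11358338]
(62, -150, 109.4) [ 656.8666 -184.9642  109.4   ] [401.06944378 150.6175804 ]
(62, -188, 109.4) [ 655.4758 -222.9376  109.4   ] [396.9819026  198.68928246]
(62, -193, 109.4) [ 655.2928 -227.9341  109.4   ] [396.46326584 204.78873213]
```

View pics/w4.png

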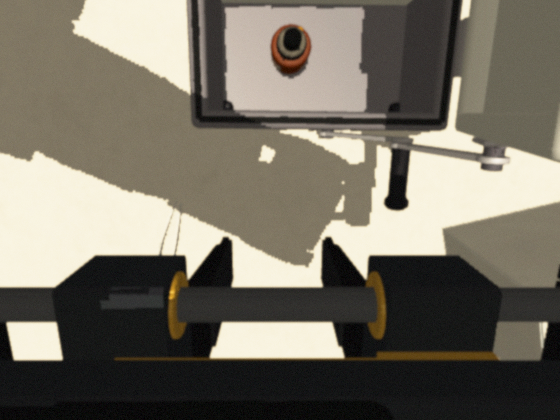

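The wrist view shows the knob from (401,140) to its flange at (396,203), as predicted. The upper bar's lid pin sticks out at (493,145–170), so I'll check its extent against the gripper body.

```bash
python3 - <<'E'
from h import *
f=np.load("w4.npz");c=(f["K"],f["E"])
O=np.array([600.4,-32.8]);ex=np.array([.9993,-.0366]);ey=np.array([.0366,.9993])
for uv in((493,145),(493,157),(493,170),(508,158)):
    p=onz("wrist",*uv,194.6,c)[:2]-O;print(uv,p@ex,-135-p@ey)
p=onz("wrist",396.5,203,109.4,c)[:2]-O;print("flange",p@ex,-135-p@ey)
p=onz("wrist",400.5,150,109.4,c)[:2]-O;print("knob",p@ex,-135-p@ey)
E
```

```text
(493, 145) 83.50788173510173 3.2024504223803945
(493, 157) 84.45930822720221 9.695435895478937
(493, 170) 85.50721583925356 16.84685427481986
(508, 158) 92.74272343739773 10.215725266905196
flange 61.90428160762348 56.51818650142371
knob 61.51758538717036 14.519985223388488
```

Request:
step_arm --plan '[[[-4, 20, 15, 5, -0.1], [-4, 45, 35, 5, -0.1], [-4, 70, 55, 5, -0.1], [-4, 88, 65, 5, -0.1], [-4, 96, 70, 5, -0.1], [-4, 96, 85, 5, -0.1], [-4, 96, 95, 5, -0.1], [-4, 96, 95, 5, -0.1]]]'

```text
t: 18.12
eef_pos: [654.7, -227.9, 133.1]
tcp_rot: [-3.139, -0.001, 1.448]
ft_force: [-0.2, 0.0, -0.1]
opening: 0.45
grip_force: 0.0
```

Request:
step_arm --plan '[[[0, 0, 12, 0, -0.1], [0, 0, 25, 0, -0.1], [0, 0, 35, 0, -0.1], [0, 0, 43, 0, -0.1], [0, 0, 43, 0, -0.1], [0, 0, 43, 0, -0.1]]]'

```text
t: 18.62
eef_pos: [655.6, -228.6, 90.6]
tcp_rot: [-3.141, -0.0, 1.447]
ft_force: [-0.5, 0.4, 0.6]
opening: 0.448
grip_force: 0.0
```

No contact on the way in. Closing on the flange.

Request:
step_arm --plan '[[[0, 0, 0, 0, -0.4], [0, 0, 0, 0, -0.6], [0, 0, 0, 0, -1], [0, 0, 0, 0, -1], [0, 0, 0, 0, -1], [0, 0, 0, 0, -1]]]'

```text
t: 19.12
eef_pos: [654.4, -228.4, 91.2]
tcp_rot: [-3.138, -0.0, 1.447]
ft_force: [-7.6, 0.7, 3.1]
opening: 0.182
grip_force: 30.0
```

```bash
python3 - <<'E'
from kin import *
from h import *
for k in knob():print(k)
b=np.radians(-5+0) # tool y dir relative to box x: +5deg outwards
# box displacement dx (dy=0) -> tool: y=dx*cos5, x=dx*sin5 (tool x ~ +y box, leaning +x)
a0=np.radians(57.8)
def sh(a):
    K=P+l*np.array([np.cos(a),np.sin(a)])-(P+l*np.array([np.cos(a0),np.sin(a0)]));return np.array([K[0]*np.sin(np.radians(5)),K[0]*np.cos(np.radians(5)),-K[1]])
seq=[[59,61,63,65.4,68,71,74,78],[82,86,90,94,98,102,106,110],[114,118,122,126,130,134,138,141],[144,147,149.5,151.5,153,154.2,155,155.9]]
base=57.8
for s in seq:
    print([(sh(np.radians(a))-sh(np.radians(base))).round(1).tolist() for a in s]);base=s[-1]
E
```

```text
('scene', array([150, 235,  25,  38, 727]), array([162.2, 253.2]))
('top', array([364, 170,  14,  25, 350]), array([370.5, 182. ]))
[[-0.1, -1.6, -1.0], [-0.4, -4.2, -2.5], [-0.6, -6.9, -3.9], [-0.9, -10.2, -5.5], [-1.2, -13.9, -7.1], [-1.6, -18.2, -8.7], [-2.0, -22.6, -10.1], [-2.5, -28.5, -11.6]]
[[-0.5, -6.0, -1.1], [-1.1, -12.1, -1.7], [-1.6, -18.2, -1.9], [-2.1, -24.3, -1.7], [-2.7, -30.4, -1.1], [-3.2, -36.5, -0.0], [-3.7, -42.4, 1.5], [-4.2, -48.2, 3.4]]
[[-0.5, -5.7, 2.3], [-1.0, -11.2, 5.0], [-1.4, -16.5, 8.1], [-1.9, -21.5, 11.5], [-2.3, -26.4, 15.3], [-2.7, -30.9, 19.4], [-3.1, -35.2, 23.8], [-3.3, -38.1, 27.3]]
[[-0.2, -2.8, 3.7], [-0.5, -5.4, 7.5], [-0.6, -7.4, 10.7], [-0.8, -8.9, 13.4], [-0.9, -10.0, 15.4], [-0.9, -10.8, 17.1], [-1.0, -11.3, 18.2], [-1.0, -11.9, 19.4]]
```

Gripped: 17–18 mm, which is the flange. Folding the knee along its circle.

Request:
step_arm --plan '[[[-0.1, -1.6, -1, 0, -1], [-0.4, -4.2, -2.5, 0, -1], [-0.6, -6.9, -3.9, 0, -1], [-0.9, -10.2, -5.5, 0, -1], [-1.2, -13.9, -7.1, 0, -1], [-1.6, -18.2, -8.7, 0, -1], [-2, -22.6, -10.1, 0, -1], [-2.5, -28.5, -11.6, 0, -1]]]'

```text
t: 19.88
eef_pos: [628.7, -227.4, 104.4]
tcp_rot: [3.137, 0.0, 1.447]
ft_force: [7.5, 6.4, 4.2]
opening: 0.179
grip_force: 30.0
```

Request:
step_arm --plan '[[[-0.5, -6, -1.1, 0, -1], [-1.1, -12.1, -1.7, 0, -1], [-1.6, -18.2, -1.9, 0, -1], [-2.1, -24.3, -1.7, 0, -1], [-2.7, -30.4, -1.1, 0, -1], [-3.2, -36.5, 0, 0, -1], [-3.7, -42.4, 1.5, 0, -1], [-4.2, -48.2, 3.4, 0, -1]]]'

```text
t: 20.55
eef_pos: [578.8, -225.5, 100.5]
tcp_rot: [3.14, 0.0, 1.447]
ft_force: [2.5, 4.0, 0.6]
opening: 0.178
grip_force: 30.0
```

Request:
step_arm --plan '[[[-0.5, -5.7, 2.3, 0, -1], [-1, -11.2, 5, 0, -1], [-1.4, -16.5, 8.1, 0, -1], [-1.9, -21.5, 11.5, 0, -1], [-2.3, -26.4, 15.3, 0, -1], [-2.7, -30.9, 19.4, 0, -1], [-3.1, -35.2, 23.8, 0, -1], [-3.3, -38.1, 27.3, 0, -1]]]'

```text
t: 21.22
eef_pos: [538.9, -224.0, 71.0]
tcp_rot: [-3.139, -0.001, 1.447]
ft_force: [-2.7, 3.3, -4.6]
opening: 0.182
grip_force: 30.0
```

Request:
step_arm --plan '[[[-0.2, -2.8, 3.7, 0, -1], [-0.5, -5.4, 7.5, 0, -1], [-0.6, -7.4, 10.7, 0, -1], [-0.8, -8.9, 13.4, 0, -1], [-0.9, -10, 15.4, 0, -1], [-0.9, -10.8, 17.1, 0, -1], [-1, -11.3, 18.2, 0, -1], [-1, -11.9, 19.4, 0, -1]]]'

```text
t: 21.88
eef_pos: [526.3, -223.4, 51.1]
tcp_rot: [-3.136, -0.001, 1.448]
ft_force: [-6.5, 2.0, -7.0]
opening: 0.18
grip_force: 30.0
```

Request:
step_arm --plan '[[[0, 0, 0, 0, -1], [0, -0.3, 0.7, 0, -1], [0, -0.6, 1.5, 0, -1], [0, -0.6, 1.5, 0, -1]]]'

```text
t: 22.22
eef_pos: [526.3, -223.5, 50.6]
tcp_rot: [-3.138, -0.001, 1.447]
ft_force: [-7.8, 2.2, 2.0]
opening: 0.177
grip_force: 30.0
```

Request:
step_arm --plan '[[[0, -0.4, 1, 0, -1], [0, -0.8, 2, 0, -1], [0, -0.8, 2, 0, -1], [0, -0.8, 2, 0, -1]]]'

```text
t: 22.55
eef_pos: [526.3, -223.7, 50.0]
tcp_rot: [-3.14, 0.0, 1.448]
ft_force: [-6.9, 5.1, 16.8]
opening: 0.179
grip_force: 30.0
```

The force climbs against a hard stop, so the lid is seated. Releasing and withdrawing.

Request:
step_arm --plan '[[[0, 0.6, -1.5, 0, -1], [0, 0.6, -1.5, 0, -0.5], [0, 0.6, -1.5, 0, -0.1], [0, 0.6, -1.5, 0, -0.1], [0, 0.6, -1.5, 0, -0.1], [0, 0.6, -15, 0, -0.1], [0, 0.6, -45, 0, -0.1], [0, 0.6, -80, 0, -0.1]]]'

```text
t: 23.22
eef_pos: [527.2, -223.6, 128.6]
tcp_rot: [-3.139, -0.001, 1.447]
ft_force: [0.6, -0.8, 0.6]
opening: 0.447
grip_force: 0.0
```

Request:
step_arm --plan '[[[0, 0, -40, 0, -0.1], [-10, -20, -80, 0, -0.1], [-30, -40, -120, 0, -0.1], [-60, -55, -150, 0, -0.1], [-95, -65, -170, 0, -0.1], [-130, -70, -180, 0, -0.1], [-130, -70, -180, 0, -0.1], [-130, -70, -180, 0, -0.1]]]'

```text
t: 23.88
eef_pos: [441.7, -346.4, 309.9]
tcp_rot: [3.14, 0.002, 1.444]
ft_force: [1.2, -0.4, -0.1]
opening: 0.451
grip_force: 0.0
```

```bash
python3 - <<'E'
from h import *
s=env.state();print(s["t"],s["eef_pos"],s["ft_force"])
t=env.read_camera("top");c=env.read_camera("scene");t0=cv2.imread("pics/top0.png")
a=np.zeros((560,800,3),np.uint8);a[:280,:400]=cv2.resize(t[160:272,240:400],(400,280));a[:280,400:]=cv2.resize(t0[160:272,240:400],(400,280));a[285:555,:400]=cv2.resize(c[150:312,140:380],(400,270));a[285:555,400:800]=cv2.resize(t[160:322,60:300],(400,270));cv2.imwrite("pics/f.png",a)
E
```

```text
23.8833 [ 441.66756895 -346.41693236  309.94933877] [ 1.17610224 -0.38610932 -0.11630459]
```

View pics/f.png

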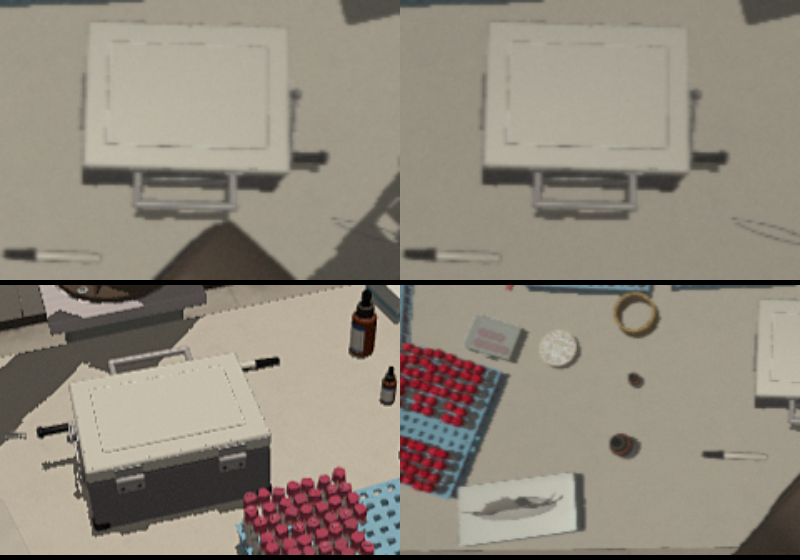

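The final picture matches the start: lid fully shut, with the bar, knob, pen, forceps, rolls and other two bottles all in place. Handing in.

```bash
python3 -c "
from cell import env
print(env.job_done())"
```

```text
the job is handed in; nothing more can be done
None
```

The job is handed in after about 24 s of robot time: the middle-sized dropper bottle stands upright in the left compartment, the lid is fully shut after a controlled lowering, and nothing else was moved.

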